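# Slide a lighting-box cover home under its lip and onto its pins

## Task

The aluminium cover of the wall unit's lighting box has been left pulled forward, perched on its two pins, with a crystal tumbler standing on it. Set the tumbler down upright on the shelf, without dropping it, then slide the cover back under the box's rear lip until it drops over both pins and lies flush on the box. Leave the other tumbler, the ashtray, the tin and the bottle opener where they stand.

Things in the scene. Friction and masses are not known exactly. Their poses are not given: they have to be found in the camera images.
- box: Grey plastic lighting box fixed to the shelf, open-topped. Origin: at shelf height, right below the seated cover's centre; walls span x -76 to +93, y -56 to +56 mm. -x (front) faces roughly to the robot. Rim top 40 mm above the shelf, rim 26 mm wide at sides and front, 33 at the rear.
- pin_left (a point): Top centre of the pin at box x=-65, y=+38 mm. Each of the two steel pins stands 6 mm above the front rim, 8 mm diameter, the upper 2.5 mm tapering to 4 mm. Axes as the box's.
- pin_right (a point): Top centre of the other pin, at box x=-65, y=-38 mm.
- lip (a point): Middle of the lower front edge of the rear lip, box x=+61 mm, 11 mm above the rim. The lip is 4 mm thick, as wide as the box, and overhangs the rim from a stop wall whose face is at box x=+81 mm. Axes as the box's.
- cover: Loose flat aluminium plate, 160 (x) by 120 (y) by 5 mm, 0.18 kg, no handle; two 12 mm square through holes for the pins at x=-65, y=+38 and -38 mm. Origin: centre of its underside. Seated: origin 40 mm above the box's origin, axes parallel, rear edge 1 mm from the stop; it then overhangs the walls by 4 mm at front and sides.
- cover_front (a point): Middle of the cover's front edge, on its underside (cover x=-80 mm). Axes as the cover's. At the start the cover lies 26 to 46 mm forward of seated, up to 10 mm sideways, turned up to 0.12 rad, its front on the pin tops and its rear edge on the rim, so front up by about 0.05 rad. It slides with ordinary friction when its edges are pushed.
- tumbler_a: Empty straight-sided crystal tumbler that stands on the cover at the start, 62 mm diameter, 85 mm high, 3 mm wall, 10 mm base, about 0.22 kg. Origin: centre of its underside, z up its axis.
- tumbler_b: A second tumbler of the same shape standing on the shelf near the box: a bystander. Origin: centre of its underside.
- ashtray: Round green glass ashtray, 90 mm diameter, 32 mm high: a bystander on the shelf. Origin: centre of its underside.
- tin: Round aluminium tin with screw-top lid, 66 mm diameter, 44 mm high: a bystander on the shelf. Origin: centre of its underside.
- opener: Flat steel bottle opener, lying on the shelf, reaching from x=-65 to x=+64 mm, 35 mm wide, 5 mm thick: a bystander. Origin: on its underside near its middle.
Things that resemble listed ones, but are neither listed nor needed, are in the scene too. What is shaped like the tumbler_a but red or yellow is not meant.

How it is judged:
On the way, in this order (a step that is already met when the one before it is completed fails the run):
1. the tumbler from the cover stands released, upright on the shelf (height (world z) of tumbler_a below 0.006 m and angle between tumbler_a's own z axis and vertical below 0.08 rad and contact force between the fingers and tumbler_a below 0.1 N and linear speed of tumbler_a below 0.02 m/s), for 0.2 s.
2. the cover lies seated on the box: under the lip, over both pins, flush (x of cover in the frame of box between -0.0035 and 0.0035 m and y of cover in the frame of box between -0.0035 and 0.0035 m and z of cover in the frame of box below 0.042 m and angle between the z axis of cover and the z axis of box, either way round below 0.02 rad and linear speed of cover below 0.02 m/s), for 0.2 s.
At the end, for the whole second after the job is handed in: The cover lies at rest on the box within 3.5 mm of its seated place along and across, less than 2 mm above the rim and parallel to it within 0.02 rad; the tumbler that stood on it stands at rest on the shelf, upright within 0.08 rad, released (all of step 1 and all of step 2); the robot touches nothing.
It fails at once if a bystander (other tumbler, ashtray, tin, opener) shifted more than 15 mm (distance of any of tumbler_b, ashtray, tin, opener from where it was at the start of the episode above 0.015 m).
It fails at once if the tumbler from the cover tipped more than 0.5 rad (angle between tumbler_a's own z axis and vertical above 0.5 rad).
It fails at once if the tumbler from the cover dropped (falling out of the fingers faster than 0.6 m/s) (linear speed of tumbler_a above 0.6 m/s and contact force between the fingers and tumbler_a below 0.05 N).
It also fails if it takes over 72 s, if anything falls off the work surface, if the arm or the gripper's body presses on something with over 40 N, if the wrist force passes 120 N, or if a joint passes its speed limit or range.

## Robot

A 7-joint arm with a two-finger parallel gripper is mounted at the origin on the work surface. World frame = base frame: x ahead of the robot, y to its left, z up, the work surface at z = 0. Lengths are in m, angles in rad, forces in N, time in s.
With the tool pointing down it reaches from about 0.4 to 0.875 m from the base axis. Payload 6.5 kg.
Tool frame: the origin (TCP) lies at the very end of the fingers, on their centre line; the grasp point (between the pads) lies 19 mm behind it; z points along the fingers, y is the line along which they close (so a half turn about z gives the same grasp; the last joint's range is limited). The gripper opens to 85 mm and grips with 20 to 120 N. Pads are 22 mm wide; open, the fingers measure 114 mm over their backs; the gripper's body (76 mm by 85 mm) begins 54 mm behind the grasp point. The pads swing forward as they close: fully open they stand 13 mm farther back than shut.
Start: joints at [-1.191, 0.536, -0.004, 1.538, 0.003, 1.067, -0.071], TCP at [0.28, 0.586, 0.231] pointing down, gripper open.
Joint ranges: [-2.7, 2.7], [-0.37, 2.16], [-1.27, 1.26], [0.24, 2.4], [-1.31, 4.45], [0.19, 1.91], [-2.76, 2.76]. Speed limits (rad/s): [2.39, 2.39, 3.14, 3.14, 3.14, 3.14, 3.14].

## Interface

Orientations are given as a unit quaternion [w, x, y, z].
In Python, from plant import goto, move_l, move_joints, grip, pause, solve_ik, observe, capture, camera_params, MotionError, finish_job, recognise, regions_of, spot_point gives the robot as it stands. Calls block until the motion is done:
- goto(position, orientation): joint-space move of the TCP to a pose.
- move_l(position, frame=None, vel=0.15, threshold=None): straight line of the TCP; frame=None keeps the orientation; vel is the mean speed in m/s. With threshold (N) it stops when the force on the tool has changed by that much, and returns True; else False.
- move_joints(angles): joint-space move.
- grip(opening, newtons=None): finger opening in m; newtons is the grip in N (None keeps the last); returns when the fingers have stopped.
- pause(seconds).
- solve_ik(position, orientation): joint angles nearest the present ones, or None.
- observe(): the state.
- capture(name): name is "scene" or "top" or "wrist"; returns the picture (420x560x3 uint8, red, green, blue); there is no depth.
- camera_params(name): a dict with "fov_y" (degrees; the focal length in pixels is half the picture's height over the tangent of half this angle, whatever the lens; pixels are square), "cx", "cy" (the principal point, pixels), "R" (3x3) and "t" (3): a world point X has camera coordinates R X + t. Camera axes: x right, y down, z forward; pixel columns grow to the right and rows downward; lengths in m; the calibration is good to about 2 mm. The wrist camera is an equidistant fisheye: a pixel r from the principal point sees the ray r / f radians off the axis. A picture is of the moment at which its call begins: read the wrist's pose just before it. camera_params takes no time and is no camera call; for the wrist camera it gives the pose at the moment of the call.
A pose or a line that the arm cannot do raises MotionError and nothing moves.
- finish_job(): hands the job in; it is judged then, once.
Trained networks look in the newest picture that a camera, given by its name, has taken for a name from the list of things; names that differ only in an ending like _2 or _b are one class to them, and where a whole thing is asked for, a point or a joint stands for the part that bears it (a point fixed in the world has none). Each returns a list of dicts, best first, with "score" (0 to 1); they miss things now and then, are a little off and sometimes report something else, mostly with a low value. They report only what shows in the picture. A call takes as long as a camera call. They do not tell look-alikes from the thing itself.
- recognise(camera, label): "extent" ([centre column, centre row, width, height] in pixels, round what is visible of it).
- regions_of(camera, label): "region" (420x560 bool, what is visible of it) and "extent" ([centre column, centre row, width, height] in pixels, round what is visible of it).
- spot_point(camera, label): "uv" ([column, row] in pixels: a listed point, or the origin of a listed thing).
The state is a dict: "t": time; "joint_positions": joint angles; "joint_vel": joint speeds; "effort": joint torques, N m; "tool_pos": TCP position; "tool_rot": TCP orientation; "force": force on the tool from outside, world axes, zero at the start; "moment": the same for the moment, N m; "opening": finger opening in m; "finger_force": force on a finger pad.
Only numpy, scipy, OpenCV 4.12 (cv2) and the standard library are available. Lean on these libraries where they do the work, as an engineer would, in place of code of your own. Each camera call takes 0.05 s, during which the arm holds its last target. There are 200 camera calls.

## Working session

There is one attempt and no reset: what is moved stays moved. The work goes in short steps, each a Python script; the robot and the scene stay as the last script left them, time stands still between calls to the robot, and variables do not carry over. Pictures are saved under pics/ and viewed, at most 10 in all, crops included, and the job is handed in when it is done.

```bash
mkdir -p pics; ls; python3 - <<'E'
from plant import *
import cv2,numpy as np
ims=[]
for c in ("scene","top"):
    im=capture(c); cv2.imwrite(f"pics/{c}0.png",im[:,:,::-1]); ims.append(im)
    p=camera_params(c); print(c,p["fov_y"],p["cx"],p["cy"],np.round(p["R"],3).tolist(),np.round(p["t"],3).tolist())
    for l in ("box","pin_left","pin_right","lip","cover","cover_front","tumbler_a","ashtray","tin","opener"):
        print(c,l,[(np.round(d["uv"]).astype(int).tolist(),round(d["score"],2)) for d in spot_point(c,l)])
print(observe()["t"])
E
```

```text
pics
scene 45.13642474476666 282.3288326258285 212.49188551505662 [[0.754, 0.657, -0.015], [0.528, -0.62, -0.581], [-0.391, 0.43, -0.814]] [-0.426, -0.226, 1.106]
scene box [([309, 243], 0.87)]
scene pin_left [([299, 213], 0.23)]
scene pin_right [([268, 225], 0.86)]
scene lip [([344, 243], 0.91), ([165, 270], 0.48)]
scene cover [([291, 212], 0.7)]
scene cover_front [([256, 196], 0.86), ([245, 308], 0.62)]
scene tumbler_a [([193, 211], 0.92), ([308, 151], 0.84), ([299, 218], 0.68), ([243, 158], 0.68)]
scene ashtray [([371, 182], 0.95)]
scene tin [([249, 310], 0.71)]
scene opener [([170, 272], 0.97)]
top 49.926459905666036 273.0668283722709 211.66582631162538 [[0.016, -1.0, 0.014], [-0.999, -0.017, -0.044], [0.045, -0.013, -0.999]] [0.013, 0.517, 0.965]
top box []
top pin_left []
top pin_right []
top lip [([258, 148], 0.78)]
top cover [([258, 197], 0.78), ([187, 243], 0.64)]
top cover_front [([262, 239], 0.85)]
top tumbler_a [([225, 286], 0.88), ([299, 277], 0.71), ([255, 190], 0.69), ([185, 242], 0.57)]
top ashtray [([175, 179], 0.82)]
top tin [([337, 179], 0.75)]
top opener [([354, 248], 0.6), ([179, 177], 0.29)]
1.1
```

View pics/scene0.png

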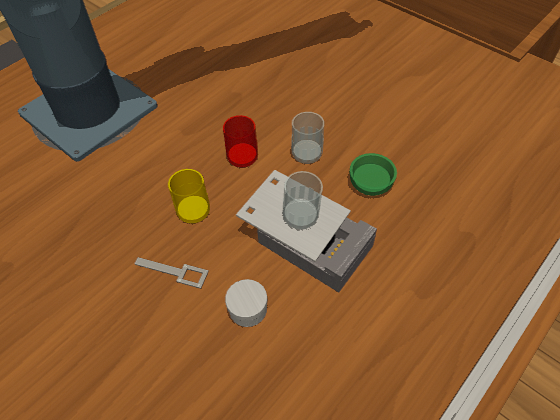

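View pics/top0.png

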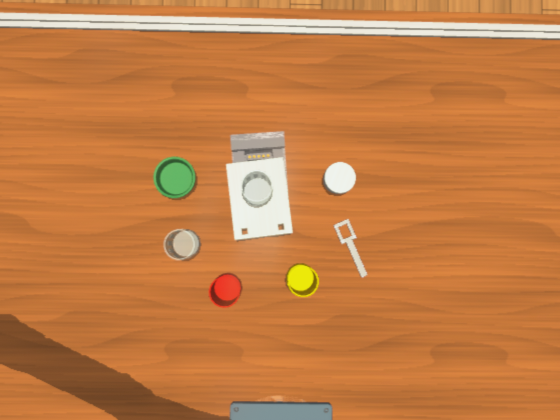

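Candidates for tumbler_a, scene image: clear one on the cover (302,200), clear one on the shelf (308,138 = tumbler_b), red (241,142), yellow (189,197). I choose the clear one on the cover at (302,200), which is (257,190) in the top view. I'll check it with a close crop and measure.

```bash
cat > h.py <<'E'
from plant import *
import cv2,numpy as np
def cam(c,p=None):
    p=p or camera_params(c); f=210/np.tan(np.radians(p["fov_y"])/2); return p,f
def ray(c,uv,p=None):
    p,f=cam(c,p); d=np.array([(uv[0]-p["cx"])/f,(uv[1]-p["cy"])/f,1.])
    if c=="wrist":
        r=np.hypot(d[0],d[1]); d=np.array([d[0]/r*np.sin(r),d[1]/r*np.sin(r),np.cos(r)]) if r>0 else d
    R=np.array(p["R"]); return -R.T@np.array(p["t"]), R.T@d
def at_z(c,uv,z,p=None):
    o,d=ray(c,uv,p); return o+d*(z-o[2])/d[2]
def proj(c,X,p=None):
    p,f=cam(c,p); v=np.array(p["R"])@np.array(X)+np.array(p["t"])
    if c=="wrist":
        r=np.hypot(v[0],v[1]); th=np.arctan2(r,v[2]); return np.array([p["cx"]+f*th*v[0]/r,p["cy"]+f*th*v[1]/r])
    return np.array([p["cx"]+f*v[0]/v[2],p["cy"]+f*v[1]/v[2]])
def quat(yaw): # tool down, tool x axis at world angle yaw
    return [0.,float(np.cos(yaw/2)),float(np.sin(yaw/2)),0.]
E
python3 - <<'E'
from h import *
T=cv2.imread("pics/top0.png");S=cv2.imread("pics/scene0.png")
a=cv2.resize(T[125:250,210:310],None,fx=4,fy=4,interpolation=cv2.INTER_CUBIC)
b=cv2.resize(S[165:290,230:330],None,fx=4,fy=4,interpolation=cv2.INTER_CUBIC)
cv2.imwrite("pics/crop1.png",np.hstack([a,b]))
for n,uv,z in [("ta",(257,190),.05),("lip",(258,148),.051),("cf",(262,239),.046),("ash",(175,179),0),("tin",(339,178),.044),("op",(350,248),0),("tb",(185,243),0),("red",(225,286),0),("yel",(299,277),0)]:
    print(n,at_z("top",uv,z).round(3))
print("ta scene",at_z("scene",(299,218),.047).round(3),"lip scene",at_z("scene",(344,243),.051).round(3),"cf",at_z("scene",(256,196),.046).round(3))
for c in ("scene","top"):
    for l in ("tumbler_a","cover"):
        for d in regions_of(c,l): print(c,l,np.round(d["extent"],1).tolist(),round(d["score"],2))
print(observe()["tool_rot"])
E
```

```text
ta [0.559 0.056 0.05 ]
lip [0.647 0.056 0.051]
cf [0.458 0.044 0.046]
ash [0.585 0.238 0.   ]
tin [ 0.588 -0.115  0.044]
op [ 0.44  -0.148  0.   ]
tb [0.446 0.212 0.   ]
red [0.354 0.123 0.   ]
yel [ 0.376 -0.037  0.   ]
ta scene [0.558 0.052 0.047] lip scene [0.649 0.059 0.051] cf [0.469 0.039 0.046]
scene tumbler_a [308.7, 138.1, 38.0, 52.6] 0.93
scene tumbler_a [188.8, 196.6, 35.5, 55.1] 0.85
scene tumbler_a [302.8, 201.1, 42.2, 61.0] 0.62
scene tumbler_a [242.0, 143.2, 36.8, 54.5] 0.58
scene cover [293.1, 215.6, 111.4, 95.1] 0.96
top tumbler_a [183.6, 244.9, 35.6, 28.8] 0.87
top tumbler_a [303.8, 280.4, 35.4, 35.3] 0.87
top tumbler_a [258.1, 185.9, 36.9, 33.9] 0.69
top tumbler_a [225.1, 287.9, 38.4, 36.4] 0.62
top cover [260.1, 198.7, 63.1, 79.4] 0.6
[ 2.52337078e-05  2.21048644e-01  9.75262783e-01 -1.57451798e-05]
```

View pics/crop1.png

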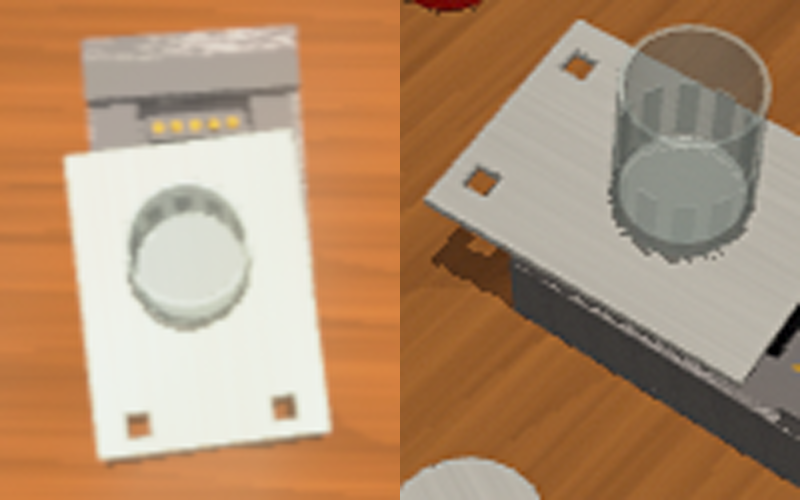

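The crop confirms it: the clear tumbler stands on the cover, with its base centre at top-image (257,190). Now picking it up.

```bash
python3 - <<'E'
from h import *
for y in (0.04,0.04+np.pi,0.04-np.pi,0.04+np.pi/2,0.04-np.pi/2):
    for P in ([.559,.055,.25],[.559,.055,.073],[.55,-.27,.03],[.43,.05,.03],[.56,.14,.03]): 
        q=solve_ik(P,quat(y)); print(round(y,2),P,None if q is None else np.round(q,2)[[0,4,6]])
E
```

```text
0.04 [0.559, 0.055, 0.25] [-0.72 -0.33 -1.41]
0.04 [0.559, 0.055, 0.073] [-0.59 -0.54 -1.25]
0.04 [0.55, -0.27, 0.03] [ 0.06 -0.52 -0.72]
0.04 [0.43, 0.05, 0.03] [-0.52 -0.51 -1.27]
0.04 [0.56, 0.14, 0.03] [-0.68 -0.57 -1.37]
3.18 [0.559, 0.055, 0.25] [-0.33 -0.08  1.5 ]
3.18 [0.559, 0.055, 0.073] [-0.22 -0.05  1.48]
3.18 [0.55, -0.27, 0.03] [ 0.29 -0.15  2.12]
3.18 [0.43, 0.05, 0.03] [-0.21  0.01  1.38]
3.18 [0.56, 0.14, 0.03] [-0.33 -0.    1.29]
-3.1 [0.559, 0.055, 0.25] [-0.33 -0.08  1.5 ]
-3.1 [0.559, 0.055, 0.073] [-0.22 -0.05  1.48]
-3.1 [0.55, -0.27, 0.03] [ 0.29 -0.15  2.12]
-3.1 [0.43, 0.05, 0.03] [-0.21  0.01  1.38]
-3.1 [0.56, 0.14, 0.03] [-0.33 -0.    1.29]
1.61 [0.559, 0.055, 0.25] [-0.55 -0.21  0.05]
1.61 [0.559, 0.055, 0.073] [-0.46 -0.36  0.17]
1.61 [0.55, -0.27, 0.03] [ 0.05 -0.53  0.85]
1.61 [0.43, 0.05, 0.03] [-0.4  -0.3   0.11]
1.61 [0.56, 0.14, 0.03] [-0.54 -0.34  0.  ]
-1.53 [0.559, 0.055, 0.25] [0.58 0.56 2.54]
-1.53 [0.559, 0.055, 0.073] [0.57 0.96 2.26]
-1.53 [0.55, -0.27, 0.03] [-0.29 -1.15 -1.84]
-1.53 [0.43, 0.05, 0.03] [0.01 0.36 2.62]
-1.53 [0.56, 0.14, 0.03] [-0.07  0.38  2.55]
```

```bash
python3 - <<'E'
from h import *
q=quat(0.04+np.pi)
if solve_ik([.559,.055,.073],q) is None: q=quat(.04)
goto([.559,.055,.26],q); f0=np.array(observe()["force"])
p=camera_params("wrist"); im=capture("wrist"); cv2.imwrite("pics/w1.png",im[:,:,::-1])
for d in spot_point("wrist","tumbler_a"): print("w",d["uv"],d["score"],at_z("wrist",d["uv"],.047,p).round(3))
s=observe(); print(s["t"],s["tool_pos"],s["opening"],p["t"])
E
```

```text
w [211.0, 34.5] 0.95 [ 0.389 -0.026  0.047]
w [330.8, 22.0] 0.78 [0.369 0.105 0.047]
w [402.1, 101.9] 0.74 [0.453 0.191 0.047]
w [276.3, 184.7] 0.56 [0.556 0.053 0.047]
3.55 [0.55895966 0.0560264  0.25990045] 0.08551134440528299 [-0.03221833 -0.58312096  0.25682033]
```

View pics/w1.png

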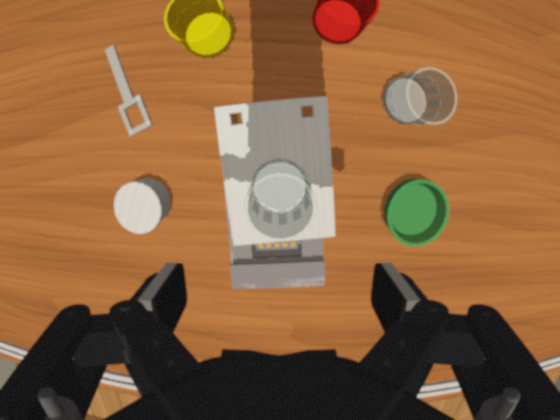

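The wrist view shows the tumbler on the cover at (278,195), with fingers open either side of the line. Wrist, top and scene agree to about 3 mm, so I'll grasp and set it down.

```bash
python3 - <<'E'
from h import *
q=quat(0.04+np.pi)
r=move_l([.557,.054,.076],vel=.12,threshold=8); s=observe(); print("descend",r,s["tool_pos"])
if not r:
    grip(.055,30); s=observe(); print("grip",s["opening"],s["finger_force"])
    if s["opening"]>.058:
        move_l([.557,.054,.14],vel=.06); s=observe(); print("lift",s["opening"],s["force"],s["finger_force"])
        move_l([.557,.054,.19],vel=.1)
        move_l([.55,-.27,.19],vel=.12)
        s=observe(); print(s["t"],s["opening"],s["finger_force"])
        im=capture("scene"); cv2.imwrite("pics/s2.png",im[:,:,::-1])
E
```

```text
descend False [0.55754943 0.05407614 0.07664152]
grip 0.0623975808809238 27.48068545013666
lift 0.06209007173626021 [ 0.08971845  0.17154832 -2.09904616] 27.090640235692263
10.3083 0.062359668636371886 27.14397445321083
```

```bash
python3 - <<'E'
from h import *
move_l([.55,-.27,.04],vel=.1); pause(.2)
r=move_l([.55,-.27,.020],vel=.015,threshold=3); s=observe(); print(r,s["tool_pos"],s["force"])
grip(.085); s=observe(); print(s["opening"],s["finger_force"])
move_l([.55,-.27,.2],vel=.12)
q=quat(0.04+np.pi)
goto([.57,.054,.24],q); pause(.2)
import pickle
d={}
for c in ("wrist","top","scene"):
    p=camera_params(c); im=capture(c); d[c]=(p,im); cv2.imwrite(f"pics/{c}3.png",im[:,:,::-1])
    for l in ("cover_front","pin_left","pin_right","lip"):
        for k in spot_point(c,l)[:1]: print(c,l,np.round(k["uv"],1),round(k["score"],2),at_z(c,k["uv"],.051 if l=="lip" else .046,p).round(4))
    if c!="wrist":
        print([(np.round(k["uv"]),at_z(c,k["uv"],0).round(3)) for k in spot_point(c,"tumbler_a")])
pickle.dump(d,open("d.pkl","wb"))
a=cv2.resize(d["wrist"][1][90:310,190:360,::-1],None,fx=3.5,fy=2.7*3.5/3.5,interpolation=cv2.INTER_CUBIC)
cv2.imwrite("pics/crop3.png",cv2.resize(d["wrist"][1][85:305,200:370,::-1],None,fx=2.7,fy=2.7,interpolation=cv2.INTER_CUBIC))
print(observe()["t"])
E
```

```text
True [ 0.54940435 -0.27001501  0.02920491] [-0.67516338 -0.65357139  5.10542507]
0.0851626696618698 0.0
wrist cover_front [270.6  85.2] 0.78 [0.4602 0.0397 0.046 ]
wrist pin_right [118.2  75.1] 0.41 [ 0.4433 -0.1303  0.046 ]
wrist lip [280.  259.9] 0.92 [0.6468 0.0565 0.051 ]
[(array([183., 242.]), array([0.447, 0.216, 0.   ])), (array([405., 199.]), array([ 0.549, -0.268,  0.   ]))]
scene cover_front [258.4 193.1] 0.94 [0.4674 0.047  0.046 ]
scene pin_right [268.5 226.6] 0.97 [0.5296 0.0049 0.046 ]
scene lip [344.7 242.8] 0.74 [0.6497 0.0604 0.051 ]
[(array([240., 154.]), array([0.346, 0.121, 0.   ])), (array([159., 364.]), array([ 0.549, -0.272,  0.   ])), (array([305., 151.]), array([0.44 , 0.212, 0.   ])), (array([194., 210.]), array([ 0.378, -0.037, -0.   ]))]
17.2167
```

View pics/crop3.png

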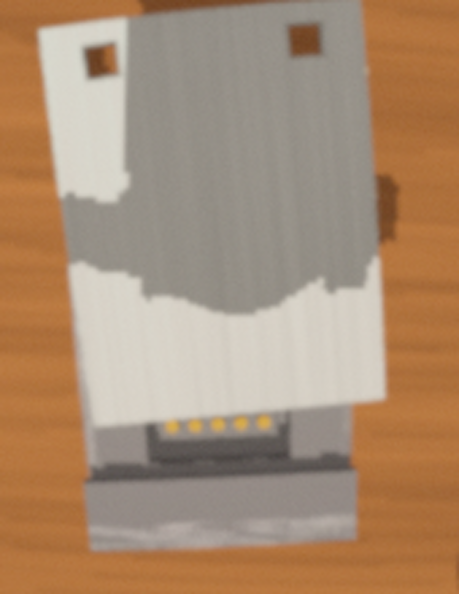

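View pics/scene3.png

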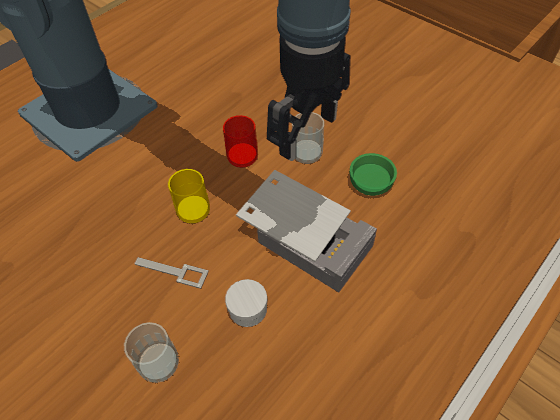

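```bash
cat > fit.py <<'E'
from h import *
from scipy.optimize import least_squares
def rot(y): return np.array([[np.cos(y),-np.sin(y)],[np.sin(y),np.cos(y)]])
def fit(obs,x0):
    "obs: list of (cam,params,uv,(lx,ly,z)); planar pose x,y,yaw"
    def res(v): return np.concatenate([proj(c,[*(v[:2]+rot(v[2])@l[:2]),l[2]],p)-uv for c,p,uv,l in obs])
    r=least_squares(res,x0,loss="soft_l1"); return r.x, r.fun.reshape(-1,2)
def rel(c,b): # cover in box frame
    return rot(-b[2])@(c[:2]-b[:2]), c[2]-b[2]
E
python3 - <<'E'
from fit import *
import pickle
d=pickle.load(open("d.pkl","rb")); W=d["wrist"][0];T=d["top"][0]
cz={1:.0455,-1:.0525}
w=lambda u,v:np.array([200+u/2.7,85+v/2.7])
t=lambda u,v:np.array([210+u/4,125+v/4])
def obs(c,p,f,fr,fl,rl,rr,kind):
    out=[]
    for uv,(sx,sy) in zip((fr,fl,rl,rr),((-1,-1),(-1,1),(1,1),(1,-1))):
        l=(sx*.08,sy*.06,cz[sx]) if kind=="c" else (.061 if sx<0 else .093,sy*.056,.055)
        out.append((c,p,f(*uv),np.array(l)))
    return out
cw=obs("wrist",W,w,(38,28),(360,0),(386,399),(96,426),"c")
ct=obs("top",T,t,(330,432),(101,460),(64,157),(291,128),"c")
bw=obs("wrist",W,w,(86,480),(355,468),(356,540),(91,550),"b")
bt=obs("top",T,t,(297,93),(83,103),(82,38),(297,25),"b")
for n,c,b in (("w",cw,bw),("t",ct,bt),("both",cw+ct,bw+bt)):
    C,rc=fit(c,[.53,.05,.04]);B,rb=fit(b,[.58,.05,.04])
    print(n,"cover",C.round(4),"box",B.round(4),"rel",rel(C,B)[0].round(4),round(rel(C,B)[1],3),"rms",rc.std().round(2),rb.std().round(2))
    print(rc.round(1).tolist(),rb.round(1).tolist())
E
```

```text
w cover [0.5436 0.0543 0.1388] box [0.586  0.0531 0.0833] rel [-0.0421  0.0047] 0.056 rms 0.55 0.51
[[0.8, 0.5], [-0.0, -1.1], [-0.2, 0.0], [-0.4, 0.3]] [[-0.8, 0.3], [0.8, 0.5], [-0.1, -0.6], [0.1, -0.3]]
t cover [0.5423 0.0517 0.142 ] box [0.584  0.052  0.0665] rel [-0.0416  0.0025] 0.076 rms 0.13 0.57
[[0.2, -0.2], [-0.2, 0.1], [0.0, -0.1], [0.0, 0.2]] [[0.5, -0.7], [0.2, -0.6], [-0.3, 0.4], [-0.3, 1.1]]
both cover [0.5433 0.0538 0.1391] box [0.5856 0.0526 0.083 ] rel [-0.0421  0.0047] 0.056 rms 0.48 0.62
[[0.3, 0.2], [-0.5, -1.5], [-0.6, -0.3], [-0.9, 0.0], [-0.9, -0.6], [-1.3, -0.4], [-0.9, -0.6], [-0.8, -0.2]] [[-1.3, -0.0], [0.3, 0.2], [-0.5, -0.8], [-0.4, -0.6], [-0.3, -1.9], [-0.6, -0.9], [-1.3, 0.1], [-1.4, -0.1]]
```

```bash
cat >> fit.py <<'E'
B=np.array([.5855,.0530,.078])
def bx(x,y,z): return [*(B[:2]+rot(B[2])@np.array([x,y])),z]
E
python3 - <<'E'
from fit import *
import pickle
q=quat(B[2]+np.pi/2)
goto(bx(-.042,.098,.16),q); move_l(bx(-.042,.098,.022),vel=.15)
f0=np.array(observe()["force"])
for y in (.088,.08,.076,.074,.072):
    r=move_l(bx(-.042,y,.022),vel=.03,threshold=15); s=observe(); print(y,r,(np.array(s["force"])-f0).round(2))
    if r: break
move_l(bx(-.042,.095,.022),vel=.1);move_l(bx(-.042,.095,.16),vel=.2)
goto(bx(-.0,.0,.22),quat(B[2]+np.pi)); pause(.2)
p=camera_params("wrist"); im=capture("wrist"); pickle.dump((p,im),open("d4.pkl","wb"))
print(proj("wrist",bx(-.12,0,.045),p),proj("wrist",bx(.09,0,.05),p),observe()["t"])
cv2.imwrite("pics/crop4.png",cv2.resize(im[60:290,195:365,::-1],None,fx=2.6,fy=2.6,interpolation=cv2.INTER_CUBIC))
E
```

```text
0.088 False [-0.54  0.27  0.36]
0.08 False [ 0.05 -0.29 -0.54]
0.076 False [-0.45 -1.2   0.51]
0.074 False [1.   0.41 0.31]
0.072 False [ 0.37 -0.43  0.29]
[278.64115878  73.29107091] [278.44655423 278.5250644 ] 24.1667
```

View pics/crop4.png

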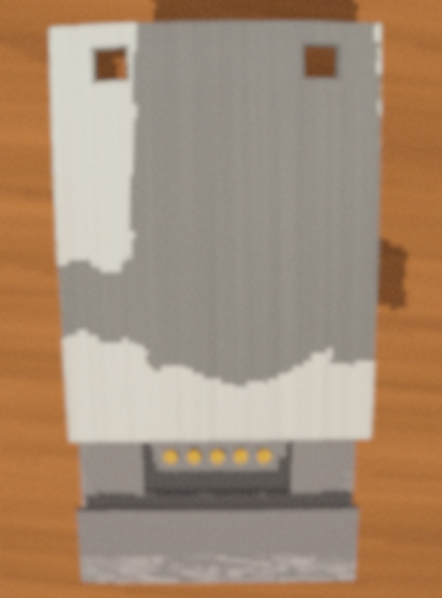

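```bash
python3 - <<'E'
from fit import *
import pickle
p,im=pickle.load(open("d4.pkl","rb"))
w=lambda u,v:np.array([195+u/2.6,60+v/2.6])
S=((-1,-1),(-1,1),(1,1),(1,-1))
c=[("wrist",p,w(*uv),np.array([sx*.08,sy*.06,.0455 if sx>0 else .0525])) for uv,(sx,sy) in zip(((48,27),(383,23),(372,438),(70,441)),S)]
b=[("wrist",p,w(*uv),np.array([.061 if sx<0 else .093,sy*.056,.055])) for uv,(sx,sy) in zip(((78,508),(357,508),(356,581),(81,581)),S)]
b+=[("wrist",p,w(u,450),np.array([at*1.,s*.056,.04])) for u,s,at in ()]
C,rc=fit(c,[.54,.05,.08]);Bb,rb=fit(b,[.58,.05,.08]); print(C.round(4),Bb.round(4),rel(C,Bb),rel(C,B)); print(rc.round(1).tolist(),rb.round(1).tolist())
for u in (80,355): print(u, rot(-B[2])@(at_z("wrist",w(u,455),.04,p)[:2]-B[:2]))
E
```

```text
[0.5415 0.05   0.0912] [0.5862 0.0533 0.08  ] (array([-0.04483563,  0.00026837]), np.float64(0.011139775896859938)) (array([-0.04410674,  0.00044544]), np.float64(0.013183202391538001))
[[1.3, 0.0], [-1.0, 0.0], [-0.2, -0.1], [0.1, 0.1]] [[-0.4, 0.3], [0.8, 0.2], [-0.6, -0.3], [0.3, -0.3]]
80 [ 0.04435784 -0.05575975]
355 [0.04422899 0.0560921 ]
```

```bash
sed -i 's/\.5855,\.0530,\.078/.586,.0531,.079/' fit.py; python3 - <<'E'
from fit import *
import pickle
q=quat(B[2]+np.pi)
goto(bx(-.150,0,.15),q); move_l(bx(-.150,0,.022),vel=.15); pause(.2)
f0=np.array(observe()["force"])
for x in (-.13,-.115,-.105,-.098,-.095,-.093,-.091,-.0905,-.090,-.0895,-.089,-.0885):
    r=move_l(bx(x,0,.022),vel=.03,threshold=12); s=observe()
    f=rot(-B[2])@(np.array(s["force"])-f0)[:2]; print(x,r,f.round(2),s["force"][2])
    if r: break
print("end",rot(-B[2])@(np.array(s["tool_pos"])[:2]-B[:2]))
move_l(bx(-.125,0,.022),vel=.1); move_l(bx(-.125,0,.16),vel=.2)
goto(bx(-.0,.0,.22),q); pause(.2)
p=camera_params("wrist"); im=capture("wrist"); pickle.dump((p,im),open("d5.pkl","wb")); print(observe()["t"])
a=cv2.resize(im[85:290,195:365,::-1],None,fx=2.8,fy=2.8,interpolation=cv2.INTER_CUBIC)
cv2.imwrite("pics/crop5.png",a)
E
```

```text
-0.13 False [-0.14 -1.98] -0.3648476661652056
-0.115 False [ 0.27 -1.43] 0.2795934616957658
-0.105 False [-0.71 -1.37] 0.30481815493263353
-0.098 False [ 0.43 -2.22] 0.8955078277059552
-0.095 False [ 0.16 -1.25] 0.8791058320028963
-0.093 False [-0.13 -2.06] -0.7533218456859363
-0.091 False [-0.28 -1.05] -0.4017183645017622
-0.0905 False [-1.24 -1.76] 0.23759038566287705
-0.09 False [-3.88 -1.94] 1.929760812192856
-0.0895 False [-4.91 -1.74] 3.3363853178845835
-0.089 False [-7.12 -2.7 ] 5.323322324070455
-0.0885 False [-7.26 -1.24] 5.426649197157837
end [-9.05542805e-02 -7.15921290e-05]
32.6167
```

View pics/crop5.png

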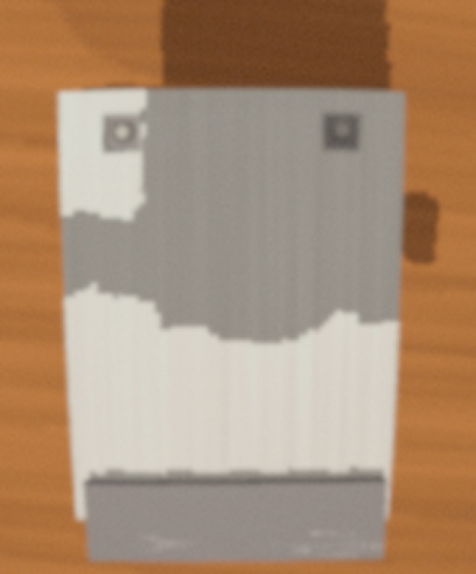

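```bash
python3 - <<'E'
from fit import *
import pickle
p,im=pickle.load(open("d5.pkl","rb"))
for z in (.045,.051):
    for pt in ((-.08,-.06),(-.08,.06),(.06,-.06),(.06,.06),(-.065,.038),(-.065,-.038)):
        u=proj("wrist",bx(*pt,z),p); print(z,pt,((u-[195,85])*2.8).round(1))
for z in (.046,):
    for s in (1,-1): print("pin",((proj("wrist",bx(-.065,.038*s,z),p)-[195,85])*2.8).round(1))
im=capture("scene"); cv2.imwrite("pics/crop6.png",cv2.resize(im[160:290,225:385,::-1],None,fx=4.5,fy=4.5,interpolation=cv2.INTER_CUBIC))
E
```

```text
0.045 (-0.08, -0.06) [62.4 88.5]
0.045 (-0.08, 0.06) [408.3  88.9]
0.045 (0.06, -0.06) [ 76.4 468.3]
0.045 (0.06, 0.06) [393.6 468.5]
0.045 (-0.065, 0.038) [345.3 129.7]
0.045 (-0.065, -0.038) [125.4 129.5]
0.051 (-0.08, -0.06) [59.2 88. ]
0.051 (-0.08, 0.06) [411.6  88.3]
0.051 (0.06, -0.06) [ 73.8 474.3]
0.051 (0.06, 0.06) [396.2 474.5]
0.051 (-0.065, 0.038) [347.4 130. ]
0.051 (-0.065, -0.038) [123.4 129.7]
pin [345.6 129.8]
pin [125.1 129.6]
```

View pics/crop6.png

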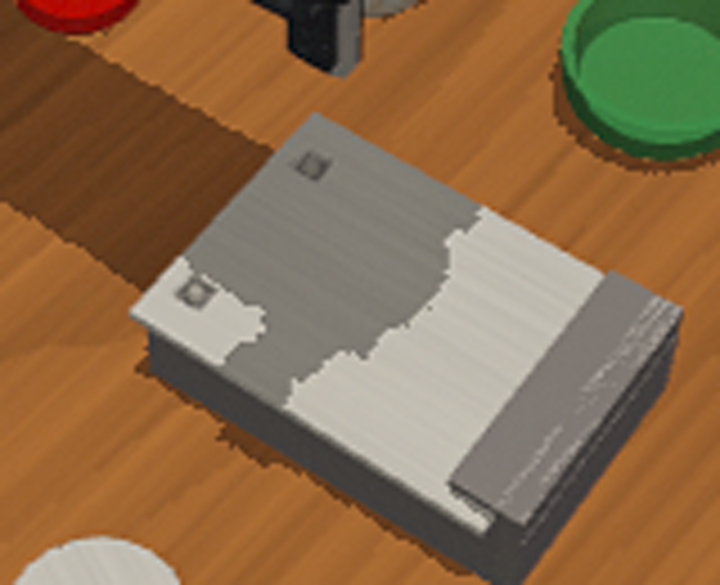

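The picture shows both pins standing up in the holes, (197,291) and (312,165), the rear edge under the lip and no gap at the rim. A light touch from above will confirm the front height.

```bash
python3 - <<'E'
from fit import *
grip(0.0); q=quat(B[2]+np.pi)
for pt in ((-.062,0),(.03,0)):
    goto(bx(*pt,.10),q); move_l(bx(*pt,.058),vel=.1); pause(.2)
    r=move_l(bx(*pt,.035),vel=.015,threshold=6); s=observe(); print(pt,r,s["tool_pos"][2],s["force"][2])
    move_l(bx(*pt,.12),vel=.15)
move_l(bx(-.05,0,.25),vel=.2); pause(.3)
p=camera_params("wrist");capture("wrist");capture("top")
print([at_z("top",k["uv"],0).round(3) for k in spot_point("top","tumbler_a")],observe()["t"])
E
```

```text
(-0.062, 0) True 0.045117294003638446 7.422275644611578
(0.03, 0) True 0.04516517279541636 5.4626877374598175
[array([ 0.55 , -0.268,  0.   ]), array([0.443, 0.209, 0.   ])] 40.525
```

The cover top is at 45.1 mm both front and rear, so it is flush. Handing in.

```bash
python3 -c "
from plant import *
print(finish_job())"
```

```text
the job is handed in; nothing more can be done
None
```

I set the tumbler upright on the shelf and slid the cover back until it lay flush over both pins and under the lip; I handed the job in at about 40.5 s of the 72 s, but no verdict came back.

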